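Straighten the sugar dish's lid

ROBOT

A 6-joint arm with a two-finger parallel gripper is mounted at the origin on the work surface. World frame = base frame: x ahead of the robot, y to its left, z up, the work surface at z = 0. Lengths are in m, angles in rad, forces in N, time in s.
With the tool pointing down it reaches from about 0.35 to 0.775 m from the base axis. Payload 7.3 kg.
Tool frame: the origin (TCP) lies midway between the tips of the shut fingers; the grasp point (between the pads) lies 19 mm behind it; z points along the fingers, y is the line along which they close (so a half turn about z gives the same grasp; the last joint's range is limited). The gripper opens to 92 mm and grips with 3 to 60 N. Pads are 19 mm wide; open, the fingers measure 130 mm over their backs; the gripper's body (75 mm by 190 mm) begins 47 mm behind the grasp point.
Start: joints at [1.074, 0.342, 1.524, -0, 1.275, -0.146], TCP at [0.18, 0.493, 0.227] pointing down, gripper open.
Joint ranges: [-2.53, 2.53], [-0.77, 2.02], [0.04, 2.7], [-1, 4.14], [0.28, 2.66], [-3.11, 3.11]. Speed limits (rad/s): [2.57, 2.57, 3.14, 3.14, 3.14, 3.14].

INTERFACE

Orientations are given as a rotation vector (axis times angle).
In Python, from station import arm gives the robot as it stands.
- The arm moves only by the tool move_arm, never from a script. Its argument "deltas" is a list of rows, each an object with "dp": the shift along the tool's x, y, z in cm, a list of three; "delta_rot": the turn, a rotation vector about the tool's x, y, z in rad, a list of three; "claw": the closure, from 0 (fully open) to 1 (shut). In form: [{"dp": [dx, dy, dz], "delta_rot": [ax, ay, az], "claw": claw}, ...]. A call has exactly 5 rows; each row is the pose to reach, as a shift and turn from the pose commanded when the call began, along the tool's axes at that moment; what a row does not reach only later rows make up. A row lasts 1/10 s, in which the tool goes at most 50 mm and 8.59 degrees, less where a joint would pass 70% of its speed; a pose out of reach is approached as far as the arm can. A call with a gripper value outside its range is refused whole. The fingers move at their own pace and stop on an object; "force" is the grip in N (left out, the last holds). Time passes only in rows, so rows that repeat a pose let the fingers close, or fill a call up. It gives the time, the measured TCP pose, the force, the opening and the grip force at its end, in the units of the state.
- arm.observe(): the state, without advancing time (a new reading comes with each control period).
- arm.grab_frame(name): name is "scene" or "side" or "wrist"; returns a dict with "image" (400x640x3 uint8, red, green, blue), "fovy" (degrees; the focal length in pixels is half the picture's height over the tangent of half this angle, whatever the lens; pixels are square), "cx", "cy" (the principal point, pixels), "R" (3x3) and "t" (3): a world point X has camera coordinates R X + t. Camera axes: x right, y down, z forward; pixel columns grow to the right and rows downward; lengths in m; the calibration is good to about 2 mm. A picture is of the moment at which its call begins. There is no depth.
- arm.close_job(): hands the job in; it is judged then, once.
Trained networks look in the newest picture that a camera, given by its name, has taken for a name from the list of things; names that differ only in an ending like _2 or _b are one class to them, and where a whole thing is asked for, a point or a joint stands for the part that bears it (a point fixed in the world has none). Each returns a list of dicts, best first, with "score" (0 to 1); they miss things now and then, are a little off and sometimes report something else, mostly with a low value. They report only what shows in the picture. A call takes as long as a camera call. They do not tell look-alikes from the thing itself.
- arm.search_frame(camera, target): "centre" ([x, y, z] in m, in world coordinates, good to about 4 mm: the middle of the surface that is visible of it).
- arm.place_of(camera, target): "centre" ([x, y, z] in m, in world coordinates, good to about 4 mm: a listed point, or the origin of a listed thing).
The state is a dict: "time": time; "joint_positions": joint angles; "qvel": joint speeds; "tau": joint torques, N m; "ee_pos": TCP position; "tcp_rot": TCP orientation; "wrist_force": force on the tool from outside, world axes, zero at the start; "ft_torque": the same for the moment, N m; "opening": opening from 0.0 (shut) to 1.0 (fully open); "finger_force": force on a finger pad.
Only numpy, scipy, OpenCV 4.12 (cv2) and the standard library are available. Lean on these libraries where they do the work, as an engineer would, in place of code of your own. Each camera call takes 0.05 s, during which the arm holds its last target. There are 200 camera calls.

TASK

On the breakfast table the steel lid of the white sugar dish has been left shoved to one side, so that the dish stands partly open. Take the lid by its black tab, tip one edge up first while the opposite edge stays down at the rim, then lift it just clear of the dish, a finger's breadth or two, and set it back gently, flat and centred on the dish, and let go. Leave the white dish and the two other lidded dishes of the set (blue, terracotta) where they stand.

Things in the scene. Friction and masses are not known exactly. Their poses are not given: they have to be found in the camera images.
- lid: The loose lid: a flat polished steel disc, 100 mm across and 4 mm thick, about 120 g, underside flat. On its top stands one upright black plastic tab, the only grip: 10 mm thick along the lid's x, 32 mm wide along its y, 30 mm tall, its middle 30 mm from the disc's centre towards the lid's -x. The origin is the centre of the disc's underside, z up. At the start it lies flat on the dish's rim, 18 to 33 mm off-centre, shoved away from the tab's side. It may point any way.
- dish: The white ceramic sugar dish the lid belongs to: round, straight-sided, 92 mm outer diameter, 44 mm high, wall 5 mm, about 450 g, loose on the table, with a few sugar cubes inside that lie below the rim. The origin is the centre of its underside; the flat rim, where the lid rests, is 44 mm above it. The lid seats anywhere on the rim: nothing guides it.
- blue_dish: Bystander: a blue ceramic dish of the same size, closed with a centred pale wooden lid with a dark wooden tab (one piece with the dish, 78 mm high overall, 100 mm across). The origin is the centre of its underside. Leave it alone.
- red_dish: Bystander: a terracotta dish of the same size, closed with a centred white lid with a red tab (one piece with the dish, 78 mm high overall, 100 mm across). The origin is the centre of its underside. Leave it alone.
Not all that is in view belongs to the job. Leave any purple or turquoise look-alike of the lid alone. Leave any purple look-alike of the dish alone.

How it is judged:
By the outcome, as a careful person would: the job done as asked, in the order asked, and still so for the second after the job is handed in, with the robot touching nothing.
It also fails if it takes over 35 s, if anything falls off the work surface, if the arm or the gripper's body presses on something with over 40 N, if the wrist force passes 120 N, or if a joint passes its speed limit or range.

## Working session

There is one attempt and no reset: what is moved stays moved. The work goes in short steps, Python scripts to look and compute and a tool call to move; the robot and the scene stay as the last step left them, time stands still between calls to the robot, and variables do not carry over. Pictures are saved under pics/ and viewed, at most 10 in all, crops included, and the job is handed in when it is done.

Besides the shell and the picture viewer there is one more tool, called after "Emit:" as a command line: name --argument value ..., lists and objects as JSON in quotes. move_arm: Moves the arm, as the interface text tells. Its arguments: {"type":"object","properties":{"deltas":{"type":"array"},"force":{"type":"number"}},"required":["deltas"]}

```bash
mkdir -p pics
python3 - <<'E'
from station import arm
import cv2
for c in("scene","side"):
    f=arm.grab_frame(c);cv2.imwrite(f"pics/{c}0.png",f["image"][:,:,::-1])
    print(c,f["fovy"],f["t"])
    for t in("lid","dish","blue_dish","red_dish"):
        print(t,[([round(float(v),3) for v in d["centre"]],round(d["score"],2)) for d in arm.place_of(c,t)][:4])
print(arm.observe())
E
```

```text
scene 42.249448629692445 [-0.10305419 -0.21188884  1.48318688]
lid [([0.563, 0.256, 0.044], 0.97), ([0.404, 0.219, -0.002], 0.86), ([0.359, 0.352, -0.001], 0.67)]
dish [([0.393, 0.052, -0.003], 0.98), ([0.562, 0.236, -0.005], 0.84)]
blue_dish [([0.561, -0.005, -0.004], 0.7)]
red_dish []
side 43.755297600407175 [-0.27915242  0.3555845   0.88372321]
lid [([0.561, 0.255, 0.042], 0.88), ([0.359, 0.357, 0.0], 0.77), ([0.398, 0.22, -0.002], 0.64)]
dish [([0.564, 0.234, -0.0], 0.74), ([0.392, 0.049, 0.002], 0.74)]
blue_dish [([0.564, 0.001, 0.001], 0.78)]
red_dish [([0.544, -0.192, 0.0], 0.71)]
{'time': 0.5, 'joint_positions': array([ 1.07401781e+00,  3.41985831e-01,  1.52415550e+00,  6.39729917e-06,
        1.27540140e+00, -1.46026503e-01]), 'qvel': array([ 8.09567317e-04,  2.64376970e-05, -1.41077408e-03, -4.02405729e-04,
       -1.24305783e-03,  3.83349831e-04]), 'tau': array([-1.70568030e-03, -4.30809939e+01, -2.44309759e+01,  7.17650028e-02,
        4.89842263e-02,  4.18928806e-06]), 'ee_pos': array([0.18037899, 0.49303227, 0.22672846]), 'tcp_rot': array([5.48141161e-01, 3.09339345e+00, 7.74408726e-05]), 'wrist_force': array([0.24500054, 0.15024259, 0.21204011]), 'ft_torque': array([-0.02962115, -0.03579976, -0.01973374]), 'finger_force': 0.0, 'opening': 1.0012220363765707}
```

View pics/side0.png

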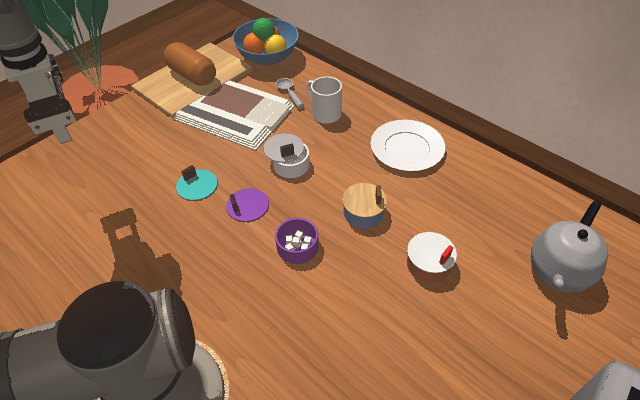

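View pics/scene0.png

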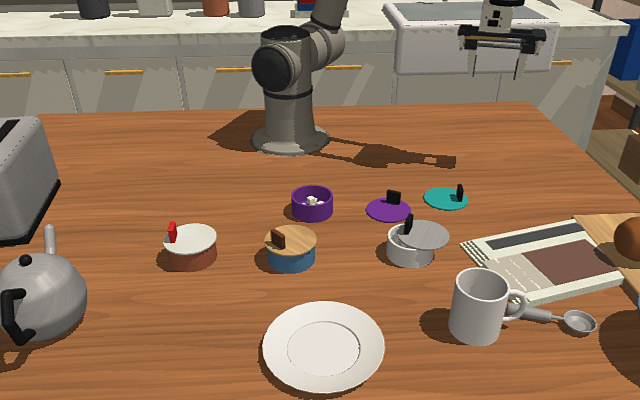

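The side view shows the steel lid near (285,148) on the white dish (290,162), with its tab at (287,151). In the scene view the tab is at (408,224) and the lid centre at about (423,235). The purple and turquoise things are look-alikes. Next I'll measure the tab and the lid's direction.

```bash
cat > h.py <<'E'
import numpy as np, cv2
from station import arm
from scipy.spatial.transform import Rotation as Ro
def cam(f):
    F=200/np.tan(np.radians(f["fovy"])/2); return np.array([[F,0,f["cx"]],[0,F,f["cy"]],[0,0,1]]),np.array(f["R"]),np.array(f["t"])
def onz(f,uv,z):
    K,R,t=cam(f); d=R.T@np.linalg.inv(K)@[uv[0],uv[1],1]; c=-R.T@t; return c+d*(z-c[2])/d[2]
def proj(f,X):
    K,R,t=cam(f); p=K@(R@np.asarray(X)+t); return p[:2]/p[2]
def blob(f,X,r=22):
    u,v=proj(f,X).astype(int); im=f["image"][v-r:v+r,u-r:u+r].max(2)
    n,l,s,c=cv2.connectedComponentsWithStats((im<60).astype(np.uint8))
    i=1+np.argmin(np.hypot(*(c[1:]-r).T)+(s[1:,4]<20)*99)
    return c[i]+[u-r,v-r],s[i],[u-r,v-r]
def tri(fs,uvs):
    Ps=[]
    for f in fs:
        K,R,t=cam(f);Ps.append(K@np.c_[R,t])
    x=cv2.triangulatePoints(Ps[0],Ps[1],*[np.array(u,float).reshape(2,1) for u in uvs]);return (x[:3]/x[3]).ravel()
E
python3 - <<'E'
from h import *
fs=[arm.grab_frame(c) for c in("scene","side")]
g=np.array([.562,.225,.063]); b=[blob(f,g) for f in fs]
for x in b: print(x)
T=tri(fs,[x[0] for x in b]); print("tab",T)
L=np.array([.562,.2555,.044]);D=np.array([.563,.235,0])
print("dir",np.degrees(np.arctan2(*(L-T)[1::-1])),"dist",np.hypot(*(L-T)[:2]),"L-D",L-D)
ims=[]
for f in fs:
    u,v=proj(f,g).astype(int);im=f["image"][v-35:v+35,u-35:u+50,::-1].copy()
    ims.append(cv2.resize(im,None,fx=4.5,fy=4.5,interpolation=cv2.INTER_CUBIC)); print(u-35,v-35)
cv2.imwrite("pics/c1.png",np.hstack(ims))
E
```

```text
(array([407.99236641, 224.01526718]), array([ 18,  10,  10,  21, 131], dtype=int32), [np.int64(385), np.int64(204)])
(array([290., 144.]), array([21, 19,  1,  1,  1], dtype=int32), [np.int64(269), np.int64(125)])
tab [0.56234503 0.22691436 0.07024251]
dir 90.69153696590101 dist 0.028587720082083944 L-D [-0.001   0.0205  0.044 ]
372 191
256 112
```

View pics/c1.png

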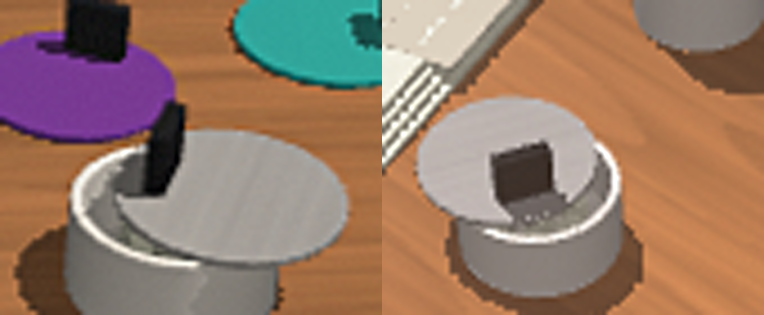

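The crops show the tab's centre at about (408.5,224.3) in scene and (287,150) in side. The disc overhangs away from the tab. I'll fit the tab box silhouette in both views.

```bash
cat >> h.py <<'E'
def tabmask(f,uv,th,r=25):
    u,v=map(int,uv);m=np.zeros((400,640),np.uint8)
    m[v-r:v+r,u-r:u+r]=(f["image"][v-r:v+r,u-r:u+r].max(2)<th)
    n,l,s,c=cv2.connectedComponentsWithStats(m); return (l==l[v,u]).astype(np.uint8)
def boxmask(f,x,y,a,z0=.048,S=8):
    R=Ro.from_euler('z',a).as_matrix()
    P=np.array([proj(f,R@[i*.005,j*.016,k*.03]+np.array([x,y,z0])) for i in(-1,1) for j in(-1,1) for k in(0,1)])
    h=cv2.convexHull(np.round((P+.5)*S).astype(np.int32)-0); m=np.zeros((400,640),np.float32)
    u0,v0=P.mean(0).astype(int)-30; b=np.zeros((60*S,60*S),np.float32)
    cv2.fillConvexPoly(b,(h-np.array([u0,v0])*S).astype(np.int32),1.); m[v0:v0+60,u0:u0+60]=cv2.resize(b,(60,60),interpolation=cv2.INTER_AREA); return m
def fit(fs,ms,x0):
    from scipy.optimize import minimize
    c=lambda p:sum(np.abs(boxmask(f,*p)-m).sum() for f,m in zip(fs,ms))
    rs=[minimize(c,[x0[0],x0[1],x0[2]+d],method="Nelder-Mead",options=dict(initial_simplex=[[x0[0]+i*.006,x0[1]+j*.006,x0[2]+d+k*.25] for i,j,k in((0,0,0),(1,0,0),(0,1,0),(0,0,1))])) for d in(-.35,0,.35)]
    return min(rs,key=lambda r:r.fun)
E
python3 - <<'E'
from h import *
fs=[arm.grab_frame(c) for c in("scene","side")]
ms=[tabmask(fs[0],(408,224),60),tabmask(fs[1],(287,151),75)]
print(fs[1]["image"][140:165:2,287].tolist())
print([int(m.sum()) for m in ms],"tri",tri(fs,[cv2.connectedComponentsWithStats(m)[3][1] for m in ms]))
r=fit(fs,ms,[.5625,.226,1.57]);x,y,a=r.x;print("fit",r.x,np.degrees(a),r.fun)
print("lid c",x+.03*np.cos(a),y+.03*np.sin(a))
E
```

```text
[[186, 178, 173], [191, 181, 177], [114, 106, 103], [73, 62, 58], [61, 50, 43], [61, 49, 43], [61, 48, 42], [62, 49, 42], [93, 84, 80], [109, 100, 96], [105, 95, 92], [136, 129, 120], [206, 197, 186]]
[132, 136] tri [0.55016748 0.2282538  0.06038612]
fit [0.55038156 0.22790003 1.17555294] 67.35422220507202 63.53125
lid c 0.5619325441060298 0.25558711158337377
```

The fitted lid centre (0.562,0.256) agrees with the network's. The lid's +x is at 67°, and the tool's y is already near that at 70°. I'll approach above the tab.

Emit:
move_arm --deltas '[{"dp": [-3,-0.8,0.5],"delta_rot": [0,0,0],"claw": 0},{"dp": [-7.5,-2,1.5],"delta_rot": [0,0,0],"claw": 0},{"dp": [-12,-3.3,2.5],"delta_rot": [0,0,0.02],"claw": 0},{"dp": [-16.5,-4.6,3.5],"delta_rot": [0,0,0.04],"claw": 0},{"dp": [-21,-5.8,4],"delta_rot": [0,0,0.04],"claw": 0}]'

```text
time: 1.2
ee_pos: [0.3586, 0.3649, 0.1861]
tcp_rot: [-0.61, -3.081, 0.001]
wrist_force: [1.1, 0.4, 0.8]
opening: 1.001
finger_force: 0.0
```

Emit:
move_arm --deltas '[{"dp": [-4.5,-1.3,1],"delta_rot": [0,0,0],"claw": 0.2},{"dp": [-9,-2.5,2],"delta_rot": [0,0,0],"claw": 0.3},{"dp": [-13.5,-3.8,3],"delta_rot": [0,0,0],"claw": 0.4},{"dp": [-18,-5.2,3.5],"delta_rot": [0,0,0],"claw": 0.4},{"dp": [-21.5,-6.2,4],"delta_rot": [0,0,0],"claw": 0.4}]'

```text
time: 1.7
ee_pos: [0.5348, 0.2251, 0.1463]
tcp_rot: [0.612, 3.081, -0.0]
wrist_force: [0.8, 1.4, 0.0]
opening: 0.625
finger_force: 0.0
```

```bash
cat > look.py <<'E'
from h import *
import sys
f=arm.grab_frame("wrist"); s=arm.observe(); im=f["image"][:,:,::-1].copy()
print(s["time"],s["ee_pos"],s["tcp_rot"],s["opening"],s["wrist_force"])
for n,col in(("lid",(0,0,255)),("dish",(255,0,0))):
    print(n,[(np.round(d["centre"],4).tolist(),round(d["score"],2)) for d in arm.place_of("wrist",n)][:3])
th=np.linspace(0,2*np.pi,73)
def circ(c,r,z,col):
    cv2.polylines(im,[np.round([proj(f,[c[0]+r*np.cos(t),c[1]+r*np.sin(t),z]) for t in th]).astype(np.int32)],1,col,1)
circ((.562,.2555),.05,.048,(0,0,255)); circ((.563,.235),.046,.044,(255,0,0)); circ((.563,.235),.041,.044,(255,120,0))
np.savez("wf.npz",**f); cv2.imwrite(sys.argv[1],im)
E
python3 look.py pics/w1.png
```

```text
1.75 [0.5383611  0.22187076 0.14553669] [ 6.15372309e-01  3.07786751e+00 -2.03183503e-03] 0.6107020474604081 [ 2.38207449 -4.21260314 -0.86231511]
lid [([0.5597, 0.2535, 0.0431], 0.92), ([0.4027, 0.2201, -0.0005], 0.92)]
dish [([0.3896, 0.0441, 0.0004], 0.67)]
```

View pics/w1.png

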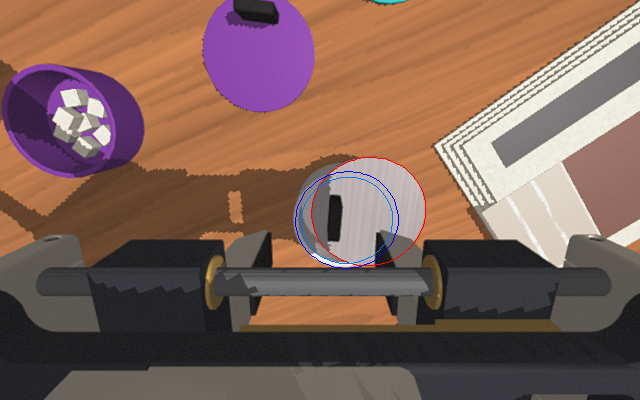

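The lid's overlay fits, with the tab at about (335,218). The dish rim's upper left (310,172) sits outside my dish circle. I'll take a settled crop and fit the dish.

Run:
```python
from h import *
f=arm.grab_frame("wrist");s=arm.observe();print(s["time"],s["ee_pos"],s["tcp_rot"])
c=f["image"][145:280,280:440,::-1]
c=cv2.resize(c,None,fx=4.5,fy=4.5,interpolation=cv2.INTER_CUBIC)
cv2.imwrite("pics/w2.png",c)
K,R,t=cam(f);print("cam pos",-R.T@t,"fwd",R[2])
print("tab px",proj(f,[.5504,.2279,.078]),proj(f,[.5504,.2279,.048]))
```

```text
1.9 [0.53287863 0.22667656 0.14627997] [-6.12565807e-01 -3.08017842e+00  1.14572448e-04]
cam pos [0.46497207 0.25341661 0.30403617] fwd [ 0.25341614 -0.10633998 -0.9614947 ]
tab px [335.27938474 227.34631636] [334.0319434  214.78532759]
```

View pics/w2.png

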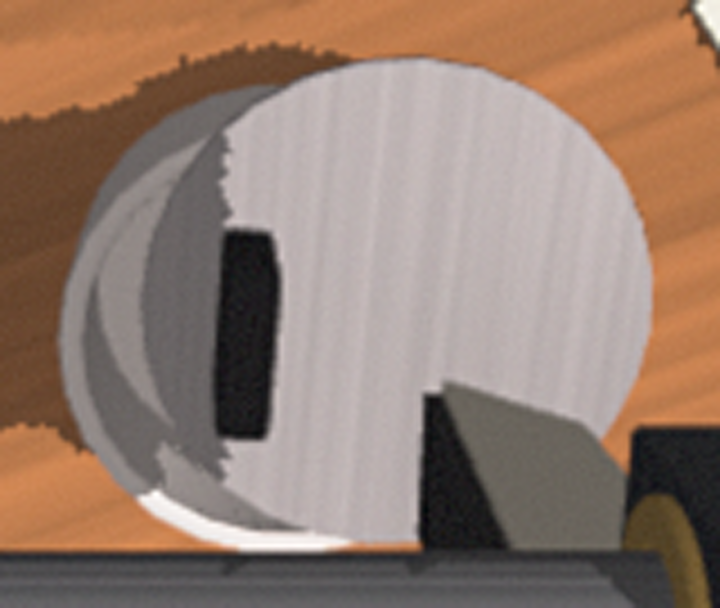

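The crop shows the dish's outer rim on the left and bottom, and its wall and base outline at the upper left. I'll fit the centre from those points.

Run:
```python
from h import *
from scipy.optimize import least_squares
f=arm.grab_frame("wrist")
px=lambda u:(280+u[0]/4.5-.4,145+u[1]/4.5-.4)
A=[onz(f,px(p),.044) for p in((62,345),(85,420),(135,490),(190,528),(250,551))]
B=[onz(f,px(p),0) for p in((275,86),(180,120),(120,180))]
L=[onz(f,px(p),.048) for p in((420,57),(540,105),(630,210),(653,290),(615,430),(300,85))]
for n,P,r in(("rim",A,.046),("base",B,.046),("both",A+B,.046),("lid",L,.05)):
    s=least_squares(lambda c:[np.hypot(*(p[:2]-c))-r for p in P],[.56,.24]);print(n,s.x,np.round(s.fun*1e3,1))
o=onz(f,px((247,235)),.078),onz(f,px((245,438)),.078);print("tab-top-ish",o)
```

```text
rim [0.56006746 0.23597749] [ 0.7 -0.5 -0.4 -0.2  0.7]
base [0.56216372 0.23709469] [ 0.  -0.1  0.1]
both [0.56160759 0.23649154] [ 1.8  0.1 -0.5 -0.8 -0.3 -0.3 -0.8 -0.7]
lid [0.56103971 0.25579235] [ 1.3 -0.6 -0.7  0.3  0.7 -0.1]
tab-top-ish (array([0.52604746, 0.23776788, 0.078     ]), array([0.56049348, 0.22355923, 0.078     ]))
```

```bash
cat > d.py <<'E'
from h import *
import sys
x,y,z=map(float,sys.argv[1:4]); s=arm.observe(); R=Ro.from_rotvec(s["tcp_rot"])
print("t",s["time"],"pos",s["ee_pos"],"dp cm",np.round(R.inv().apply(np.array([x,y,z])-s["ee_pos"])*100,2),"F",s["wrist_force"])
M=R.as_matrix();print("x",M[:,0],"y",M[:,1],"yaw y",np.degrees(np.arctan2(M[1,1],M[0,1])),s["joint_positions"].round(2))
E
python3 d.py .5504 .2279 .052
python3 - <<'E'
from h import *
f=arm.grab_frame("side");print("mug",onz(f,(327,118),0),onz(f,(327,83),.09),onz(f,(292,105),0))
E
```

```text
t 1.95 pos [0.53228642 0.22744997 0.14658171] dp cm [-1.67  0.73  9.46] F [-0.73192029  0.29599502 -0.36380805]
x [-9.24480858e-01  3.81227408e-01  8.98735633e-04] y [ 3.81227470e-01  9.24481262e-01 -1.06947598e-04] yaw y 67.59026411938511 [ 0.27  0.51  1.49  0.    1.14 -0.91]
mug [0.75373312 0.28171284 0.        ] [0.78066662 0.30525608 0.09      ] [ 7.30169569e-01  3.92984452e-01 -1.11022302e-16]
```

Emit:
move_arm --deltas '[{"dp": [-0.4,0.2,1],"delta_rot": [0,0,0],"claw": 0.6},{"dp": [-0.9,0.4,2],"delta_rot": [0,0,0],"claw": 0.6},{"dp": [-1.4,0.6,3],"delta_rot": [0,0,0],"claw": 0.6},{"dp": [-1.65,0.7,4],"delta_rot": [0,0,0],"claw": 0.6},{"dp": [-1.65,0.7,4.5],"delta_rot": [0,0,0],"claw": 0.6}]'

```text
time: 2.5
ee_pos: [0.5505, 0.2273, 0.0999]
tcp_rot: [-0.61, -3.08, 0.001]
wrist_force: [-0.2, 0.6, 0.7]
opening: 0.4
finger_force: 0.0
```

Emit:
move_arm --deltas '[{"dp": [0,0,0],"delta_rot": [0,0,0],"claw": 0.6},{"dp": [0,0,0.5],"delta_rot": [0,0,0],"claw": 0.6},{"dp": [0,0,1],"delta_rot": [0,0,0],"claw": 0.6},{"dp": [0,0,1.5],"delta_rot": [0,0,0],"claw": 0.6},{"dp": [0,0,1.5],"delta_rot": [0,0,0],"claw": 0.6}]'

```text
time: 3.0
ee_pos: [0.5503, 0.2273, 0.086]
tcp_rot: [-0.61, -3.081, 0.001]
wrist_force: [0.2, 0.9, 0.7]
opening: 0.4
finger_force: 0.0
```

```bash
python3 d.py .5504 .2279 .052
python3 - <<'E'
from h import *
f=arm.grab_frame("side");s=arm.observe();print(s["time"],s["ee_pos"],s["opening"])
c=cv2.resize(f["image"][95:195,225:355,::-1],None,fx=4.5,fy=4.5,interpolation=cv2.INTER_CUBIC);cv2.imwrite("pics/s2.png",c)
f=arm.grab_frame("scene")
c2=cv2.resize(f["image"][165:275,350:480,::-1],(585,450),interpolation=cv2.INTER_CUBIC);cv2.imwrite("pics/s2.png",cv2.resize(np.hstack([c,c2]),(800,308)))
E
```

```text
t 3.0 pos [0.55029975 0.2272727  0.08599771] dp cm [0.01 0.06 3.4 ] F [0.24149946 0.91768569 0.7440318 ]
x [-0.92461417  0.38090375  0.0009886 ] y [ 3.80903232e-01  9.24614661e-01 -6.75382386e-04] yaw y 67.61035247194599 [ 0.26  0.61  1.5   0.    1.03 -0.92]
3.05 [0.55052575 0.22732424 0.08638909] 0.4044620825652725
```

View pics/s2.png

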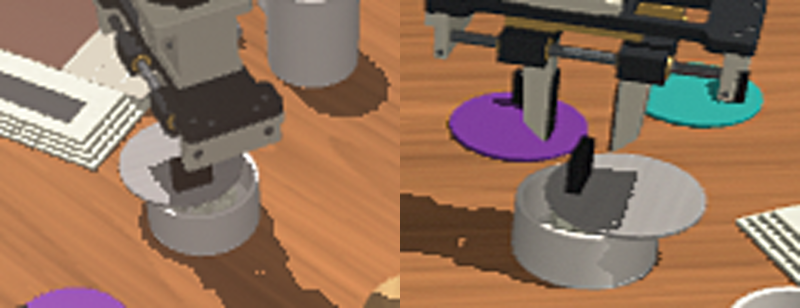

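The tab is centred between the fingers in the scene view, so I'll descend and close.

Emit:
move_arm --deltas '[{"dp": [0,0.03,0.8],"delta_rot": [0,0,0],"claw": 0.6},{"dp": [0,0.05,1.6],"delta_rot": [0,0,0],"claw": 0.6},{"dp": [0,0.05,2.4],"delta_rot": [0,0,0],"claw": 0.6},{"dp": [0,0.05,3.0],"delta_rot": [0,0,0],"claw": 0.6},{"dp": [0,0.05,3.3],"delta_rot": [0,0,0],"claw": 0.6}]'

```text
time: 3.6
ee_pos: [0.5505, 0.2277, 0.0526]
tcp_rot: [-0.61, -3.081, 0.001]
wrist_force: [0.0, 0.4, -0.5]
opening: 0.405
finger_force: 0.0
```

Emit:
move_arm --deltas '[{"dp": [0,0,0],"delta_rot": [0,0,0],"claw": 0.65},{"dp": [0,0,0],"delta_rot": [0,0,0],"claw": 0.7},{"dp": [0,0,0],"delta_rot": [0,0,0],"claw": 0.75},{"dp": [0,0,0],"delta_rot": [0,0,0],"claw": 0.8},{"dp": [0,0,0],"delta_rot": [0,0,0],"claw": 0.83}]' --force 25

```text
time: 4.1
ee_pos: [0.5511, 0.2279, 0.054]
tcp_rot: [0.61, 3.081, 0.0]
wrist_force: [0.6, 0.3, -0.3]
opening: 0.185
finger_force: 0.0
```

Emit:
move_arm --deltas '[{"dp": [0,0,0],"delta_rot": [0,0,0],"claw": 0.85},{"dp": [0,0,0],"delta_rot": [0,0,0],"claw": 0.87},{"dp": [0,0,0],"delta_rot": [0,0,0],"claw": 0.89},{"dp": [0,0,0],"delta_rot": [0,0,0],"claw": 0.92},{"dp": [0,0,0],"delta_rot": [0,0,0],"claw": 1}]'

```text
time: 4.6
ee_pos: [0.5511, 0.2279, 0.0538]
tcp_rot: [0.61, 3.082, 0.0]
wrist_force: [0.3, -0.4, 0.3]
opening: 0.106
finger_force: 25.0
```

```bash
python3 d.py .5504 .2279 .052;python3 - <<'E'
from h import *
s=arm.observe();print(s["opening"],s["finger_force"],s["ft_torque"])
p=s["ee_pos"];M=Ro.from_rotvec(s["tcp_rot"]).as_matrix()
# pivot in tool frame: dish + 46mm along u, z .044
u=M[:,1]; P=np.array([.561,.236,0])+.046*np.array([u[0],u[1],0]); P[2]=.044
q=M.T@(P-p); print("pivot tool",q)
for th in(.05,.1,.15,.2,.25,.3):
    for sg in(1,-1):
        R=Ro.from_rotvec([sg*th,0,0]).as_matrix(); print(sg*th,np.round((q-R@q)*100,2),"world dz",(M@(q-R@q))[2])
E
```

```text
t 4.6 pos [0.5510705  0.22785127 0.05378148] dp cm [ 0.06 -0.02  0.18] F [ 0.26013342 -0.37364587  0.31679271]
x [-9.24606366e-01  3.80923921e-01 -1.83592050e-04] y [3.80923888e-01 9.24606378e-01 1.93786399e-04] yaw y 67.60907742110281 [ 0.26  0.65  1.53  0.    0.96 -0.92]
0.10643220329044645 24.967185258865356 [-0.02144478 -0.11682245  0.02808598]
pivot tool [-0.00607503  0.05731486  0.0097937 ]
0.05 [ 0.    0.06 -0.29] world dz 0.0028524179928780796
-0.05 [ 0.   -0.04  0.29] world dz -0.0028768693895574677
0.1 [ 0.    0.13 -0.57] world dz 0.005673255029605144
-0.1 [ 0.   -0.07  0.58] world dz -0.00577099950056505
0.15 [ 0.    0.21 -0.85] world dz 0.00845546048665291
-0.15 [ 0.   -0.08  0.87] world dz -0.00867515651497905
0.2 [ 0.    0.31 -1.12] world dz 0.011192080299323347
-0.2 [ 0.   -0.08  1.16] world dz -0.011582081552719174
0.25 [-0.    0.42 -1.39] world dz 0.013876274343288827
-0.25 [-0.   -0.06  1.45] world dz -0.014484508815088358
0.3 [-0.    0.55 -1.65] world dz 0.01650133353134067
-0.3 [-0.   -0.03  1.74] world dz -0.017375183745485575
```

Emit:
move_arm --deltas '[{"dp": [0,0.02,-0.11],"delta_rot": [0.02,0,0],"claw": 1},{"dp": [0,0.05,-0.23],"delta_rot": [0.04,0,0],"claw": 1},{"dp": [0,0.08,-0.34],"delta_rot": [0.06,0,0],"claw": 1},{"dp": [0,0.1,-0.46],"delta_rot": [0.08,0,0],"claw": 1},{"dp": [0,0.13,-0.57],"delta_rot": [0.1,0,0],"claw": 1}]'

```text
time: 5.1
ee_pos: [0.5514, 0.2292, 0.0593]
tcp_rot: [-0.605, -3.058, 0.156]
wrist_force: [-0.5, -0.6, -1.1]
opening: 0.106
finger_force: 25.0
```

Emit:
move_arm --deltas '[{"dp": [0,0.03,-0.17],"delta_rot": [0.03,0,0],"claw": 1},{"dp": [0,0.08,-0.34],"delta_rot": [0.06,0,0],"claw": 1},{"dp": [0,0.12,-0.51],"delta_rot": [0.09,0,0],"claw": 1},{"dp": [0,0.16,-0.68],"delta_rot": [0.12,0,0],"claw": 1},{"dp": [0,0.21,-0.85],"delta_rot": [0.15,0,0],"claw": 1}]'

```text
time: 5.6
ee_pos: [0.5525, 0.2319, 0.0677]
tcp_rot: [-0.596, -3.011, 0.382]
wrist_force: [0.2, -0.6, -1.4]
opening: 0.108
finger_force: 25.0
```

Emit:
move_arm --deltas '[{"dp": [0,0,0],"delta_rot": [0,0,0],"claw": 1},{"dp": [0,0,0],"delta_rot": [0,0,0],"claw": 1},{"dp": [0,0,0],"delta_rot": [0,0,0],"claw": 1},{"dp": [0,0,0],"delta_rot": [0,0,0],"claw": 1},{"dp": [0,0,0],"delta_rot": [0,0,0],"claw": 1}]'

```text
time: 6.1
ee_pos: [0.5526, 0.2315, 0.0678]
tcp_rot: [-0.597, -3.011, 0.378]
wrist_force: [0.9, 0.4, -0.1]
opening: 0.105
finger_force: 25.0
```

Run:
```python
from h import *
s=arm.observe();print({k:np.round(s[k],4).tolist() for k in("time","ee_pos","tcp_rot","opening","finger_force","wrist_force","ft_torque")})
fs=[arm.grab_frame(c) for c in("side","scene")]
a=fs[0]["image"][95:195,225:355,::-1];b=fs[1]["image"][175:275,360:490,::-1]
cv2.imwrite("pics/s3.png",cv2.resize(np.hstack([a,b]),(800,308),interpolation=cv2.INTER_CUBIC))
```

```text
{'time': 6.1, 'ee_pos': [0.5526, 0.2315, 0.0678], 'tcp_rot': [-0.5967, -3.0114, 0.3781], 'opening': 0.1047, 'finger_force': 24.9672, 'wrist_force': [0.9499, 0.4095, -0.0945], 'ft_torque': [0.1346, -0.0822, 0.0449]}
```

View pics/s3.png

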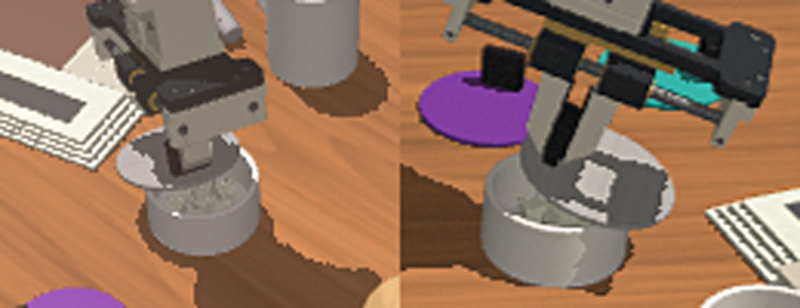

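The lid is tipped with its tab edge up and the far edge resting on the rim at about (600,220) of the montage, and the dish looks unmoved. Next I'll lift 20 mm straight up and then level about the pivot.

Emit:
move_arm --deltas '[{"dp": [0,-0.07,-0.29],"delta_rot": [0,0,0],"claw": 1},{"dp": [0,-0.2,-0.78],"delta_rot": [0,0,0],"claw": 1},{"dp": [0,-0.33,-1.3],"delta_rot": [0,0,0],"claw": 1},{"dp": [0,-0.44,-1.75],"delta_rot": [0,0,0],"claw": 1},{"dp": [0,-0.49,-1.94],"delta_rot": [0,0,0],"claw": 1}]'

```text
time: 6.7
ee_pos: [0.553, 0.232, 0.0886]
tcp_rot: [-0.596, -3.013, 0.377]
wrist_force: [0.1, 0.5, -2.5]
opening: 0.106
finger_force: 25.0
```

Emit:
move_arm --deltas '[{"dp": [0,-0.04,0.29],"delta_rot": [-0.05,0,0],"claw": 1},{"dp": [0,-0.07,0.58],"delta_rot": [-0.1,0,0],"claw": 1},{"dp": [0,-0.08,0.87],"delta_rot": [-0.15,0,0],"claw": 1},{"dp": [0,-0.08,1.16],"delta_rot": [-0.2,0,0],"claw": 1},{"dp": [0,-0.06,1.45],"delta_rot": [-0.25,0,0],"claw": 1}]'

```text
time: 7.2
ee_pos: [0.551, 0.2279, 0.074]
tcp_rot: [0.61, 3.081, 0.003]
wrist_force: [0.2, -0.4, -0.8]
opening: 0.106
finger_force: 25.0
```

```bash
cat > look2.py <<'E'
from h import *
import sys
th=np.linspace(0,2*np.pi,73)
s=arm.observe();print({k:np.round(s[k],4).tolist() for k in("time","ee_pos","tcp_rot","opening","finger_force","wrist_force")})
fs=[arm.grab_frame(c) for c in("side","scene","wrist")]
for c in("side","scene","wrist"): print(c,*[(n,[np.round(d["centre"],4).tolist() for d in arm.place_of(c,n) if np.hypot(d["centre"][0]-.56,d["centre"][1]-.24)<.05]) for n in("lid","dish")])
o=[]
for f,(v,u,h,w) in zip(fs,((95,225,100,130),(175,345,100,130),(130,255,150,195))):
    k=4.0*100/h*.75*1.0
    im=cv2.resize(f["image"][v:v+h,u:u+w,::-1],(400,300),interpolation=cv2.INTER_CUBIC)
    o.append(im); g=im.copy()
    for z in(0,.044):
        P=[(proj(f,[.561+.046*np.cos(t),.236+.046*np.sin(t),z])+.5-[u,v])*[400/w,300/h] for t in th]
        cv2.polylines(g,[np.round(P).astype(np.int32)],1,(255,0,0),1)
    if f is fs[2]:o.append(g)
cv2.imwrite(sys.argv[1],np.vstack([np.hstack(o[:2]),np.hstack(o[2:])]))
E
python3 look2.py pics/s4.png
```

```text
{'time': 7.2, 'ee_pos': [0.551, 0.2279, 0.074], 'tcp_rot': [0.6096, 3.0811, 0.003], 'opening': 0.1059, 'finger_force': 24.968, 'wrist_force': [0.213, -0.3583, -0.8448]}
side ('lid', [[0.5596, 0.2554, 0.0648]]) ('dish', [[0.5606, 0.2337, 0.0016]])
scene ('lid', [[0.5613, 0.2545, 0.0631]]) ('dish', [[0.5641, 0.2336, -0.0023]])
wrist ('lid', [[0.5585, 0.2511, 0.0606]]) ('dish', [])
```

View pics/s4.png

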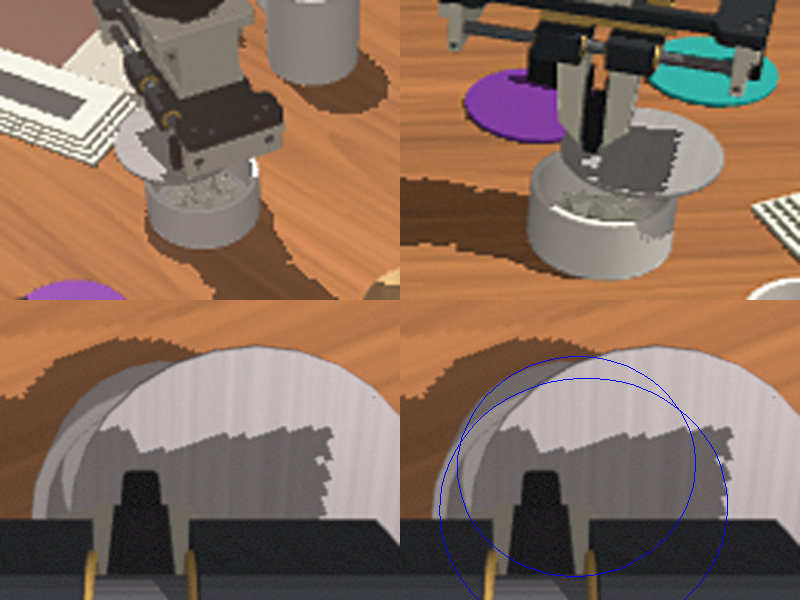

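The lid is level about 20 mm above the dish, and the wrist view puts the dish about 1–2 mm left of my circle. I'll refine the dish centre with the silhouette extremes read from these panels.

Run:
```python
from h import *
from scipy.optimize import least_squares
fs={c:arm.grab_frame(c) for c in("side","scene","wrist")}
th=np.linspace(0,2*np.pi,181)
def sil(f,c):
    return np.array([proj(f,[c[0]+.046*np.cos(t),c[1]+.046*np.sin(t),z]) for z in(0,.044) for t in th])+.5
def res(c):
    a,b,w=[sil(fs[k],c) for k in("side","scene","wrist")]
    return [a[:,0].min()-(225+146/3.077),a[:,0].max()-(225+260/3.077),a[:,1].max()-(95+247/3),
            b[:,0].min()-(345+127/3.077),b[:,0].max()-(345+274/3.077),b[:,1].max()-(175+278/3),w[:,0].min()-(255+33/2.05),w[:,1].min()-(130+60/2)]
s=least_squares(res,[.561,.236],diff_step=1e-3);print(s.x,np.round(s.fun,2))
D=s.x
st=arm.observe();M=Ro.from_rotvec(st["tcp_rot"]).as_matrix()
for L in((.5622,.2556),(.5610,.2553)): print(M.T@np.r_[D-L,0]*100)
print(st["ee_pos"],M[2])
```

```text
[0.56245511 0.23414716] [-1.37 -0.29  0.33  0.56  2.36  0.23 -1.12  0.7 ]
[-8.39866408e-01 -1.97421375e+00  2.35661073e-04]
[-9.39425359e-01 -1.90081065e+00  2.28479972e-04]
[0.55101939 0.22823218 0.07373562] [-1.20884265e-05 -1.14226946e-04 -9.99999993e-01]
```

Emit:
move_arm --deltas '[{"dp": [-0.15,-0.35,0],"delta_rot": [0,0,0],"claw": 1},{"dp": [-0.35,-0.8,0],"delta_rot": [0,0,0],"claw": 1},{"dp": [-0.55,-1.3,0],"delta_rot": [0,0,0],"claw": 1},{"dp": [-0.75,-1.75,0],"delta_rot": [0,0,0],"claw": 1},{"dp": [-0.8,-1.9,0],"delta_rot": [0,0,0],"claw": 1}]'

```text
time: 8.3
ee_pos: [0.5513, 0.2065, 0.0738]
tcp_rot: [0.611, 3.082, -0.0]
wrist_force: [0.1, 0.6, -1.3]
opening: 0.107
finger_force: 25.0
```

Emit:
move_arm --deltas '[{"dp": [0,0,0],"delta_rot": [0,0,0],"claw": 1},{"dp": [0,0,0.3],"delta_rot": [0,0,0],"claw": 1},{"dp": [0,0,0.6],"delta_rot": [0,0,0],"claw": 1},{"dp": [0,0,0.9],"delta_rot": [0,0,0],"claw": 1},{"dp": [0,0,1.2],"delta_rot": [0,0,0],"claw": 1}]'

```text
time: 8.8
ee_pos: [0.551, 0.2075, 0.0614]
tcp_rot: [-0.61, -3.082, 0.0]
wrist_force: [0.2, 0.1, -1.4]
opening: 0.109
finger_force: 25.0
```

```bash
python3 look2.py pics/s5.png
```

```text
{'time': 8.8, 'ee_pos': [0.551, 0.2075, 0.0614], 'tcp_rot': [-0.6096, -3.0816, 0.0001], 'opening': 0.1093, 'finger_force': 24.9674, 'wrist_force': [0.1871, 0.1063, -1.4082]}
side ('lid', [[0.5585, 0.2341, 0.0491]]) ('dish', [[0.5636, 0.2318, 0.0006]])
scene ('lid', [[0.5602, 0.236, 0.0484]]) ('dish', [[0.5635, 0.2365, -0.0039]])
wrist ('lid', [[0.5532, 0.2358, 0.0478]]) ('dish', [])
```

View pics/s5.png

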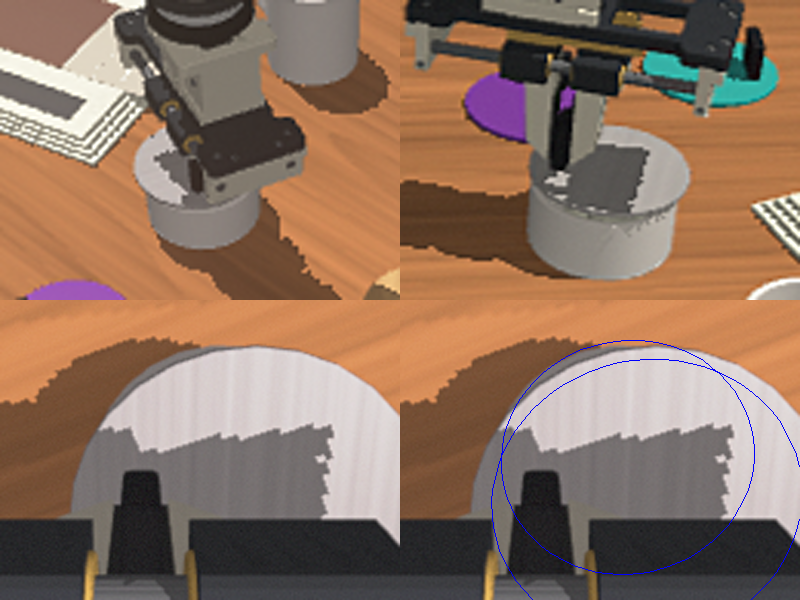

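The lid hovers about 8 mm above the rim. In the scene view its right edge sticks out slightly more (691 against 674 on the montage). I'll measure both with a colour mask in the scene and side pictures.

Run:
```python
from h import *
from scipy.optimize import least_squares
fs={c:arm.grab_frame(c) for c in("side","scene")}
st=arm.observe()
th=np.linspace(0,2*np.pi,361)
def gray(f):
    h=cv2.cvtColor(f["image"],cv2.COLOR_RGB2HSV).astype(int); return h[:,:,1]<80
def ext(m,v,u0):   # run containing u0
    r=m[v]; a=u0
    while r[a-1]: a-=1
    b=u0
    while r[b+1]: b+=1
    return a,b+1
for c,rows,u0 in(("scene",range(217,268,3),410),("side",range(137,178,3),291)):
    m=gray(fs[c]); print(c,[(v,)+ext(m,v,u0) if m[v,u0] else (v,) for v in rows])
def model(f,c,r,z0,z1,v):
    P=[np.array([c[0]+r*np.cos(t),c[1]+r*np.sin(t),z]) for z in(z0,z1) for t in th]
    h=cv2.convexHull(np.array([proj(f,p) for p in P],np.float32)+.5)[:,0]; x=[]
    for a,b in zip(h,np.roll(h,-1,0)):
        if (a[1]-v-.5)*(b[1]-v-.5)<0: x.append(a[0]+(v+.5-a[1])*(b[0]-a[0])/(b[1]-a[1]))
    return (round(float(min(x)),1),round(float(max(x)),1)) if x else None
D=(.562,.235);L=(.562,.235);z=st["ee_pos"][2]-.0098; print("lid z",z)
for c,rows in(("scene",range(217,268,3)),("side",range(137,178,3))):
    print(c,"dish",[(v,model(fs[c],D,.046,0,.044,v)) for v in rows][4:]); print("  lid",[(v,model(fs[c],L,.05,z,z+.004,v)) for v in rows][:9])
```

```text
scene [(217, 401, 420), (220, 386, 429), (223, 388, 434), (226, 388, 437), (229, 387, 439), (232, 387, 439), (235, 388, 439), (238, 387, 438), (241, 387, 436), (244, 387, 435), (247, 386, 434), (250, 386, 434), (253, 387, 434), (256, 388, 433), (259, 389, 433), (262, 392, 431), (265, 398, 427)]
side [(137, 279, 322), (140, 291, 324), (143, 286, 324), (146, 269, 325), (149, 288, 323), (152, 291, 323), (155, 291, 315), (158, 272, 309), (161, 273, 310), (164, 273, 309), (167, 274, 309), (170, 275, 307), (173, 277, 305), (176, 282, 299)]
lid z 0.052099220393454326
scene dish [(229, (389.7, 432.9)), (232, (388.6, 435.4)), (235, (388.4, 436.6)), (238, (388.2, 436.7)), (241, (388.0, 436.3)), (244, (387.7, 435.9)), (247, (387.5, 435.5)), (250, (387.3, 435.1)), (253, (387.4, 434.7)), (256, (388.5, 434.2)), (259, (390.8, 433.3)), (262, (394.6, 430.8)), (265, (400.8, 425.9))]
  lid [(217, (397.0, 423.4)), (220, (391.3, 430.5)), (223, (388.4, 434.9)), (226, (387.1, 437.6)), (229, (386.7, 439.2)), (232, (387.1, 439.6)), (235, (388.5, 439.2)), (238, (391.1, 438.1)), (241, (395.3, 435.4))]
side dish [(149, (271.3, 308.1)), (152, (270.7, 308.3)), (155, (271.0, 308.5)), (158, (271.4, 308.6)), (161, (271.8, 308.7)), (164, (272.1, 308.8)), (167, (272.6, 308.1)), (170, (273.9, 306.3)), (173, (276.6, 303.1)), (176, (282.4, 297.0))]
  lid [(137, (276.8, 303.3)), (140, (272.7, 306.9)), (143, (270.3, 308.8)), (146, (269.0, 309.7)), (149, (268.6, 309.8)), (152, (269.0, 309.1)), (155, (270.1, 307.5)), (158, (272.5, 304.6)), (161, (276.9, 299.7))]
```

The dish sits about 2 mm towards -y and 1 mm towards +x from under the lid. I'll correct for that and lower slowly.

Emit:
move_arm --deltas '[{"dp": [-0.08,-0.08,0],"delta_rot": [0,0,0],"claw": 1},{"dp": [-0.17,-0.15,0.1],"delta_rot": [0,0,0],"claw": 1},{"dp": [-0.17,-0.15,0.3],"delta_rot": [0,0,0],"claw": 1},{"dp": [-0.17,-0.15,0.5],"delta_rot": [0,0,0],"claw": 1},{"dp": [-0.17,-0.15,0.65],"delta_rot": [0,0,0],"claw": 1}]'

```text
time: 9.85
ee_pos: [0.552, 0.2053, 0.055]
tcp_rot: [-0.61, -3.081, 0.0]
wrist_force: [0.3, -0.7, -1.6]
opening: 0.109
finger_force: 25.0
```

Emit:
move_arm --deltas '[{"dp": [0,0,0.03],"delta_rot": [0,0,0],"claw": 1},{"dp": [0,0,0.06],"delta_rot": [0,0,0],"claw": 1},{"dp": [0,0,0.1],"delta_rot": [0,0,0],"claw": 1},{"dp": [0,0,0.13],"delta_rot": [0,0,0],"claw": 1},{"dp": [0,0,0.13],"delta_rot": [0,0,0],"claw": 1}]'

```text
time: 10.35
ee_pos: [0.5522, 0.2053, 0.054]
tcp_rot: [0.61, 3.082, 0.0]
wrist_force: [-0.3, 0.2, -1.6]
opening: 0.106
finger_force: 25.0
```

Emit:
move_arm --deltas '[{"dp": [0,0,0.0],"delta_rot": [0,0,0],"claw": 1},{"dp": [0,0,0.0],"delta_rot": [0,0,0],"claw": 1},{"dp": [0,0,0],"delta_rot": [0,0,0],"claw": 1},{"dp": [0,0,0],"delta_rot": [0,0,0],"claw": 1},{"dp": [0,0,0],"delta_rot": [0,0,0],"claw": 1}]'

```text
time: 10.85
ee_pos: [0.5522, 0.2053, 0.054]
tcp_rot: [0.61, 3.082, 0.0]
wrist_force: [0.1, -0.1, -1.1]
opening: 0.109
finger_force: 25.0
```

Emit:
move_arm --deltas '[{"dp": [0,0,0.01],"delta_rot": [0,0,0],"claw": 1},{"dp": [0,0,0.02],"delta_rot": [0,0,0],"claw": 1},{"dp": [0,0,0.03],"delta_rot": [0,0,0],"claw": 1},{"dp": [0,0,0.04],"delta_rot": [0,0,0],"claw": 1},{"dp": [0,0,0.04],"delta_rot": [0,0,0],"claw": 1}]'

```text
time: 11.35
ee_pos: [0.5522, 0.2053, 0.0538]
tcp_rot: [0.61, 3.082, 0.0]
wrist_force: [-0.5, 0.3, 0.7]
opening: 0.102
finger_force: 25.0
```

```bash
python3 -c "
from h import *
import time
s=arm.observe();print(s['ee_pos'],s['wrist_force'],s['ft_torque'])"
```

```text
[0.55219831 0.20529478 0.05379568] [-0.54580328  0.29641426  0.68443538] [-0.08011293  0.1654982   0.00075538]
```

It's in contact, so I'll release gently.

Emit:
move_arm --deltas '[{"dp": [0,0,0],"delta_rot": [0,0,0],"claw": 1},{"dp": [0,0,0],"delta_rot": [0,0,0],"claw": 0.89},{"dp": [0,0,0],"delta_rot": [0,0,0],"claw": 0.86},{"dp": [0,0,0],"delta_rot": [0,0,0],"claw": 0.8},{"dp": [0,0,0],"delta_rot": [0,0,0],"claw": 0.75}]' --force 5

```text
time: 11.85
ee_pos: [0.5523, 0.2054, 0.0535]
tcp_rot: [0.61, 3.082, 0.0]
wrist_force: [-0.2, 1.3, 0.8]
opening: 0.231
finger_force: 0.0
```

Emit:
move_arm --deltas '[{"dp": [0,0,0],"delta_rot": [0,0,0],"claw": 0.7},{"dp": [0,0,0],"delta_rot": [0,0,0],"claw": 0.65},{"dp": [0,0,0],"delta_rot": [0,0,0],"claw": 0.6},{"dp": [0,0,-0.5],"delta_rot": [0,0,0],"claw": 0.6},{"dp": [0,0,-1.5],"delta_rot": [0,0,0],"claw": 0.6}]'

```text
time: 12.35
ee_pos: [0.5517, 0.2052, 0.0685]
tcp_rot: [-0.61, -3.08, 0.001]
wrist_force: [0.5, -0.2, -0.4]
opening: 0.401
finger_force: 0.0
```

Emit:
move_arm --deltas '[{"dp": [0,0,-2],"delta_rot": [0,0,0],"claw": 0.6},{"dp": [0,0,-5],"delta_rot": [0,0,0],"claw": 0.6},{"dp": [0,0,-8],"delta_rot": [0,0,0],"claw": 0.6},{"dp": [4,0,-10],"delta_rot": [0,0,0],"claw": 0.6},{"dp": [8,0,-11],"delta_rot": [0,0,0],"claw": 0.6}]'

```text
time: 12.85
ee_pos: [0.4788, 0.236, 0.1814]
tcp_rot: [0.612, 3.077, 0.004]
wrist_force: [-0.1, 0.1, 0.2]
opening: 0.4
finger_force: 0.0
```

```bash
python3 look2.py pics/s6.png
python3 - <<'E'
from h import *
f=arm.grab_frame("scene"); g=arm.grab_frame("side")
for f,rows,u0 in((f,range(220,268,3),418),(g,range(137,178,3),291)):
    m=cv2.cvtColor(f["image"],cv2.COLOR_RGB2HSV)[:,:,1]<80
    o=[]
    for v in rows:
        a=b=u0
        while m[v,a-1]:a-=1
        while m[v,b+1]:b+=1
        o.append((v,a,b+1))
    print(o)
E
```

```text
{'time': 12.85, 'ee_pos': [0.4788, 0.236, 0.1814], 'tcp_rot': [0.6119, 3.0774, 0.0038], 'opening': 0.4004, 'finger_force': 0.0, 'wrist_force': [-0.1207, 0.1382, 0.227]}
side ('lid', [[0.5602, 0.2326, 0.0437]]) ('dish', [[0.5621, 0.2325, -0.0008]])
scene ('lid', []) ('dish', [[0.5619, 0.2337, -0.0021]])
wrist ('lid', []) ('dish', [])
[(220, 418, 419), (223, 394, 426), (226, 389, 432), (229, 399, 435), (232, 386, 437), (235, 386, 438), (238, 387, 438), (241, 387, 437), (244, 387, 435), (247, 386, 434), (250, 386, 434), (253, 387, 434), (256, 388, 433), (259, 389, 433), (262, 393, 431), (265, 398, 427)]
[(137, 290, 292), (140, 279, 304), (143, 274, 307), (146, 272, 310), (149, 270, 300), (152, 270, 292), (155, 291, 292), (158, 291, 292), (161, 273, 309), (164, 273, 309), (167, 274, 309), (170, 275, 307), (173, 277, 304), (176, 282, 299)]
```

View pics/s6.png

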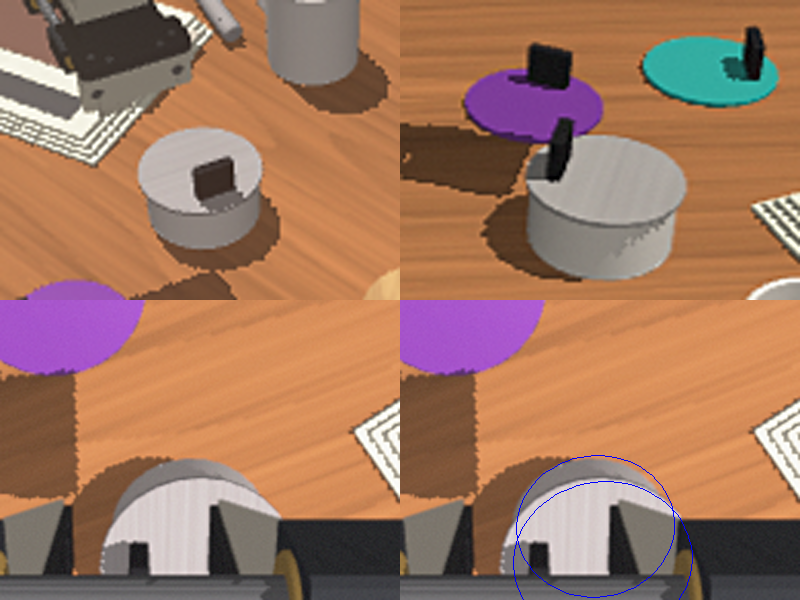

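The lid is flat on the dish. Scene (lid 386–438, dish 386–434 lower down) and side (lid centre 290.2, dish about 290.6) agree on centring to about 1–2 mm. The dish's pixels are unchanged and the gripper is clear.

```bash
python3 -c "
from station import arm
print(arm.close_job())"
```

```text
the job is handed in; nothing more can be done
None
```

I tipped the lid tab-edge first, lifted it about 20 mm clear, set it back flat on the white dish centred to about 1–2 mm, let go, and handed the job in at about 13 s; the white dish didn't move, and the arm never went near the blue and terracotta dishes.

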